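# Ballast the hat stand and hold its pole fully out

### The job

Get the telescoping hat stand ready: put iron weights in its sprung ballast tray, one after another, until the tray's pointer rests between the two bars of the gauge, and leave them standing there. Then take the wooden grip on top of the pole, squeeze in its side button to unlock it, and pull the pole straight up past its first stop to its second stop (all the way out). Finish while still holding the grip at full height, because the springs draw the pole back in if it is let go; leave the other things on the bench where they are.

Things in the scene. Friction and masses are not known exactly. Their poses are not given: they have to be found in the camera images.
- stand: Fixed steel foot plate, 215 x 280 x 12 mm, of the hat stand. Origin on the bench, z up. In its axes the upright pole stands at (0, -80) mm, the tray is centred at (0, +80) mm, and a grey gauge post 12 x 30 mm, 117 mm high, stands at (+108, +56) mm. Two thin raised bars on the post's +x face mark the wanted band for the pointer.
- tray (a joint): How far the sprung ballast tray has sunk, m: 0 empty (top), 0.056 bottomed. It sinks straight down, about 18 mm for each weight (spring 218 N/m; weights differ by up to 10 %). The gauge bars lie at 0.026 and 0.046: the pointer must rest between them, which takes two weights.
- tray_pan: The ballast tray: open rectangular aluminium tray, outside 160 mm (its x) by 110 mm (its y) by 22 mm high, walls and floor 4 mm. Axes parallel to the stand's. Origin at the centre of its underside, 81 mm above the bench when empty. A thin dark pointer sticks out of its +x end to 123 mm from the centre and runs down beside the gauge post.
- tray_floor (a point): Centre of the tray's inner floor (top face), 85 mm above the bench when empty; axes as the stand's. It sinks with the tray.
- weight_a: Loose dark iron weight, about 0.4 kg: round foot 46 mm across and 26 mm high, carrying a round upright grip stem 22 mm across up to 60 mm total height. Origin at the centre of its underside. The three weights are alike; any may be used.
- weight_b: Iron weight like weight_a.
- weight_c: Iron weight like weight_a.
- grip_head: Dark wooden grip on the pole's top, axes as the stand's; origin under its centre, on the pole axis, 122 mm above the bench when the pole is in. Body 28 mm wide (y), 42 high, plain back at x = -20 mm, button side at x = +13 mm; above it a cap 33 (x) x 40 (y) x 9 mm, flush with both those faces. It only slides up, 120 mm in all. Pulling takes 2 to 4 N at first, 9 to 12 N beyond the first stop.
- grip_point (a point): Where to squeeze: the midpoint between the back face and the pressed-in button (x = -3 mm, 21 mm above the grip's underside). Close the fingers along the stand's x axis, one on the button, one on the back face; with the button in, the grip is 34 mm wide.
- button_face (a point): Centre of the outer face of the steel release button, a plate 22 mm wide and 34 mm high on the grip's +x side, standing 20 mm from the pole axis when out (40 mm from the back face). Its outward direction is the stand's +x.
- button (a joint): How far the button is pressed in (towards -x), m: 0 out, 0.006 fully in; 4 N to start, 10 N fully in. The pole is locked until it is in by more than 4 mm. It springs out when released.
- pole_inner (a joint): Extension of the pole's thin upper section, m: 0 in, 0.06 at its end, which is the first stop. It comes out first. A light spring draws it back.
- pole_middle (a joint): Extension of the pole's thicker middle section, m: 0 in, 0.06 at its end, which is the second stop. It starts to come out when the upper section has reached the first stop. A stronger spring draws it back.
- spool: Bystander: wooden spool 52 mm across, 55 mm high, upright among the weights. Origin under its centre.
- tin: Bystander: flat brass tin, 40 mm across, 20 mm high, among the weights. Origin under its centre.
- bottle: Bystander: bottle 66 mm across, 140 mm high. Origin under its centre.
- flat_iron: Bystander: flat iron on its round rest, about 115 mm long and 122 mm high. Origin under its centre.
- brush: Bystander: hand brush lying on the bench, about 0.2 m long along its x.
- hat_block: Bystander: domed wooden hat block 160 mm across, 120 mm high. Origin under its centre.
Not all that is in view belongs to the job. Leave any blue look-alike of the weight_b alone.

How it is judged:
By the outcome, as a careful person would: the job done as asked, in the order asked, and still so for the second after the job is handed in, while the arm keeps its last pose, push and grip.
It also fails if it takes over 70 s, if anything falls off the work surface, if the arm or the gripper's body presses on something with over 40 N, if the wrist force passes 120 N, or if a joint passes its speed limit or range.

### The arm

A 7-joint arm with a two-finger parallel gripper is mounted at the origin on the work surface. World frame = base frame: x ahead of the robot, y to its left, z up, the work surface at z = 0. Lengths are in mm, angles in rad, forces in N, time in s.
With the tool pointing down it reaches from about 400 to 850 mm from the base axis. Payload 10.4 kg.
Tool frame: the origin (TCP) lies between the finger pads; the fingertips stand 14 mm ahead of it and the grasp point (between the pads) lies 5 mm behind it; z points along the fingers, y is the direction in which the jaws open and shut (so a half turn about z gives the same grasp; the last joint's range is limited). The gripper opens to 85 mm and grips with 20 to 120 N. Pads are 22 mm wide; open, the fingers measure 114 mm over their backs; the gripper's body (76 mm by 85 mm) begins 54 mm behind the grasp point. The pads swing forward as they close: fully open they stand 13 mm farther back than shut.
Start: joints at [-1.347, 0.332, -0.065, 1.46, 0.022, 1.35, -0.088], TCP at [152.674, 606.086, 245.338] pointing down, gripper open.
Joint ranges: [-2.6, 2.6], [-0.5, 2.12], [-1.47, 1.34], [0.16, 2.42], [-1.27, 4.41], [0.06, 2.06], [-2.6, 2.6]. Speed limits (rad/s): [2.22, 2.22, 2.79, 2.79, 3.14, 3.14, 3.14].

### API

Orientations are given as a 3x3 rotation matrix whose columns are the frame's x, y, z axes.
In Python, from plant import robot gives the robot as it stands.
- The arm moves only by the tool move_arm, never from a script. Its argument "motion" is a list of rows, each a list of 7 numbers: the closure, from 0 (fully open) to 1 (shut), then the shift along the tool's x, y, z in m, then the turn, a rotation vector about the tool's x, y, z in degrees. A call has 1 to 20 rows; each row shifts and turns the pose as measured when the row begins, along the tool's axes as they then stand; what a row does not reach is not made up. A row lasts 1/10 s, in which the tool goes at most 50 mm and 8.59 degrees, less where a joint would pass 70% of its speed; a pose out of reach is approached as far as the arm can. A call is refused whole if a number of a shift passes 0.05 or a number of a turn 8.59, either way. A call with a gripper value outside its range is refused whole. The fingers move at their own pace and stop on an object; "newtons" is the grip in N (left out, the last holds). Time passes only in rows, so rows that do not move let the fingers close. It gives the time, the measured TCP pose, the force and the opening at its end, in the units of the state.
- robot.state(): the state, without advancing time (a new reading comes with each control period).
- robot.grab_frame(name): name is "scene" or "top" or "wrist"; returns (picture, depth): 420x560x3 uint8, red, green, blue; 420x560 float32, mm along the optical axis (not along the pixel's ray), 0 where there is no reading.
- robot.camera_params(name): a dict with "fx", "fy", "cx", "cy" (pixels), "view" (4x4, takes a point from world to camera coordinates). Camera axes: x right, y up, looking along -z (the intrinsics and any distortion apply to the point x, -y, -z); pixel columns grow to the right and rows downward; lengths in mm; the calibration is good to about 2 mm. A picture is of the moment at which its call begins: read the wrist's pose just before it. camera_params takes no time and is no camera call; for the wrist camera it gives the pose at the moment of the call.
- robot.job_done(): hands the job in, once; it reports no verdict.
The state is a dict: "t": time; "joint_pos": joint angles; "dq": joint speeds; "joint_torque": joint torques, N m; "tool_pos": TCP position; "tool_rot": TCP orientation; "contact_force": force on the tool from outside, world axes, zero at the start; "torque": the same for the moment, N m; "width": finger opening in mm.
Only numpy, scipy, OpenCV 4.12 (cv2) and the standard library are available. Lean on these libraries where they do the work, as an engineer would, in place of code of your own. Each camera call takes 0.05 s, during which the arm holds its last target.

## Working session

There is one attempt and no reset: what is moved stays moved. The work goes in short steps, Python scripts to look and compute and a tool call to move; the robot and the scene stay as the last step left them, time stands still between calls to the robot, and variables do not carry over. Pictures are saved under pics/ and viewed, and the job is handed in when it is done.

Besides the shell and the picture viewer there is one more tool, called by a JSON object that holds its "api" and its "payload", one argument or row to a line. move_arm: Moves the arm, as the interface text tells. Its arguments: {"type":"object","properties":{"motion":{"type":"array","items":{"type":"array","items":{"type":"number"}}},"newtons":{"type":"number"}},"required":["motion"]}

```bash
ls; mkdir -p pics; cat > h.py <<'E'
import numpy as np, cv2
from plant import robot
def grab(name,fn):
    P=robot.camera_params(name); im,d=robot.grab_frame(name)
    cv2.imwrite('pics/'+fn+'.png',im[:,:,::-1]); np.savez('pics/'+fn+'.npz',im=im,d=d,**{k:np.array(v) for k,v in P.items()})
    return im,d,P
def load(fn):
    z=np.load('pics/'+fn+'.npz'); return z['im'],z['d'],{k:z[k] for k in z.files if k not in('im','d')}
def ray(P,u,v):
    V=np.array(P['view']); R=V[:3,:3]; t=V[:3,3]
    K=np.array([[P['fx'],0,P['cx']],[0,P['fy'],P['cy']],[0,0,1]],float)
    dist=np.array(P['dist'],float) if 'dist' in P else None
    p=cv2.undistortPoints(np.array([[[u,v]]],float),K,dist)[0,0]
    c=-R.T@t; return c, R.T@np.array([p[0],-p[1],-1.])
def onplane(P,u,v,z):
    c,d=ray(P,u,v); return c+d*(z-c[2])/d[2]
def bydepth(P,u,v,dep):
    c,d=ray(P,u,v); return c+d*dep
def cloud(P,d):
    h,w=d.shape; V=np.array(P['view']); R=V[:3,:3]; t=V[:3,3]
    K=np.array([[P['fx'],0,P['cx']],[0,P['fy'],P['cy']],[0,0,1]],float)
    uu,vv=np.meshgrid(np.arange(w),np.arange(h))
    x=(uu-P['cx'])/P['fx'];y=(vv-P['cy'])/P['fy']
    pc=np.stack([x*d,-y*d,-d],-1)
    return (pc-t)@R
E
python3 - <<'E'
from h import *
for n in('scene','top','wrist'):
    im,d,P=grab(n,n+'0'); print(n,P,(d>0).mean())
print(robot.state())
E
```

```text
pics
scene {'fx': 517.7495490413191, 'fy': 517.7495490413191, 'cx': 282.64454309840545, 'cy': 214.6891287230472, 'view': array([[-6.00766913e-01,  7.99422634e-01,  1.60263451e-03,
         3.05991415e+02],
       [-6.61118603e-01, -4.97956383e-01,  5.61214427e-01,
         3.24655248e+02],
       [ 4.49445558e-01,  3.36099528e-01,  8.27668894e-01,
        -1.68848327e+03],
       [ 0.00000000e+00,  0.00000000e+00,  0.00000000e+00,
         1.00000000e+00]])} 0.995812074829932
top {'fx': 416.7325806136829, 'fy': 416.7325806136829, 'cx': 277.08911085219137, 'cy': 208.4189617879324, 'view': array([[ 1.11460251e-02, -9.99613080e-01, -2.54844405e-02,
         6.26195225e+01],
       [ 9.92631640e-01,  7.98572369e-03,  1.20907631e-01,
        -5.45739775e+02],
       [-1.20657337e-01, -2.66443014e-02,  9.92336580e-01,
        -1.42168743e+03],
       [ 0.00000000e+00,  0.00000000e+00,  0.00000000e+00,
         1.00000000e+00]])} 0.9958928571428571
wrist {'fx': 293.9932793315516, 'fy': 293.9932793315516, 'cx': 279.8521092005977, 'cy': 206.26499434254382, 'view': array([[ 2.44218927e-01,  9.
[... 436 characters left out ...]
  1.34989147, -0.08846846]), 'dq': array([ 0.00124019, -0.00033419, -0.00081965, -0.00247155,  0.00221841,
        0.00043123,  0.00055111]), 'joint_torque': array([ 8.60323071e-04, -6.25832462e+01,  4.93965147e-02, -3.91845345e+01,
        1.64292986e-02,  7.61824806e-03,  1.72537227e-05]), 'tool_pos': array([152.60342124, 605.82247362, 244.73147216]), 'tool_rot': array([[-9.69715571e-01,  2.44236887e-01, -2.34936723e-04],
       [ 2.44237000e-01,  9.69715063e-01, -9.92201458e-04],
       [-1.45105167e-05, -1.01953344e-03, -9.99999480e-01]]), 'contact_force': array([-0.24754464, -0.14221296, -0.52564182]), 'torque': array([ 0.01379766, -0.00989795, -0.02559199]), 'width': 85.42069733559237}
```

View pics/scene0.png

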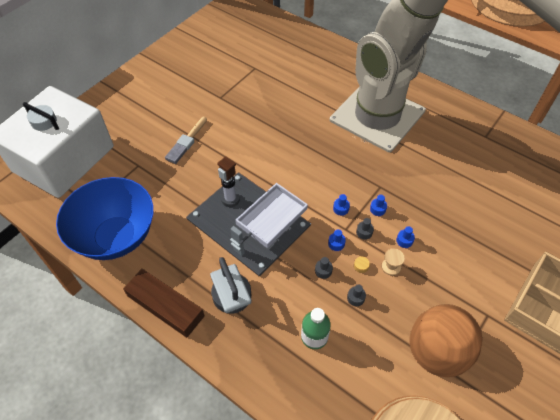

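View pics/top0.png

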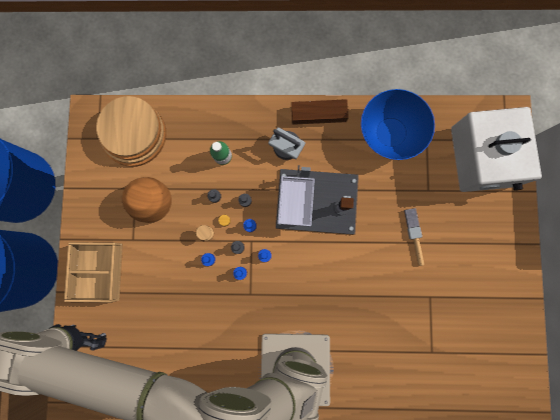

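View pics/wrist0.png

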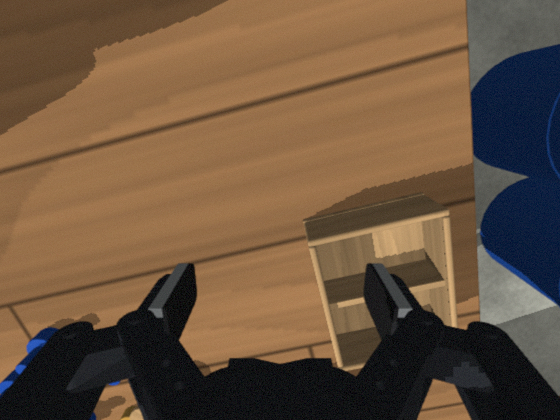

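Scene view: dark weights at (365,227), (324,266), (357,294). In the top view they are at (238,248), (245,200), (214,196). The things that could be mistaken for them are four blue look-alikes (top (250,226), (265,256), (208,260), (240,273)), the spool at (205,233) and the tin at (225,220). The grip is at (346,203), the tray at (296,201) and the gauge post at (304,172).

```bash
python3 - <<'E'
from h import *
for n,box in(('top',(160,170,300,300)),('scene',(290,180,430,320))):
    im,d,P=load(n+'0'); C=cloud(P,d); print(n)
    hsv=cv2.cvtColor(im,cv2.COLOR_RGB2HSV)
    x0,y0,x1,y1=box
    h=C[...,2]; m=np.zeros(h.shape,np.uint8); m[y0:y1,x0:x1]=((h>12)&(h<75))[y0:y1,x0:x1]
    if n=='top': m[:,278:]=0
    k,l,s,c=cv2.connectedComponentsWithStats(m)
    for i in range(1,k):
        if s[i,4]<15: continue
        q=l==i; pts=C[q]; top=pts[pts[:,2]>pts[:,2].max()-6]
        print(c[i].round(),s[i,4],'rgb',np.median(im[q],0),'zmax',pts[:,2].max().round(1),'topc',top.mean(0).round(1),len(top),'allc',pts.mean(0).round(1), 'bbox mid',((pts.min(0)+pts.max(0))/2).round(1))
    cv2.imwrite(f'pics/c_{n}.png',cv2.resize(im[:,:,::-1][y0-20:y1,x0:x1+100],None,fx=3,fy=3,interpolation=cv2.INTER_NEAREST)[:600,:800])
E
```

```text
top
[165. 201.] 223 rgb [136.  88.  49.] zmax 74.5 topc [565.6 458.4  71.2] 28 allc [564.8 457.4  48.6] bbox mid [571.8 465.1  43.3]
[214. 195.] 136 rgb [73. 72. 74.] zmax 64.8 topc [592.1 291.3  61.4] 23 allc [589.3 290.1  35.3] bbox mid [591.9 292.1  38.5]
[245. 200.] 134 rgb [74.  73.  76.5] zmax 66.9 topc [575.3 183.3  62.9] 14 allc [574.9 180.9  35.1] bbox mid [575.6 181.7  41.2]
[224. 220.] 101 rgb [216. 160.  62.] zmax 27.7 topc [504.5 254.4  23.7] 40 allc [504.2 254.   20.7] bbox mid [504.1 253.8  20.9]
[250. 225.] 137 rgb [ 27.  62. 134.] zmax 66.4 topc [485.9 164.3  62.8] 18 allc [485.7 162.2  34.6] bbox mid [486.9 162.6  41.6]
[204. 232.] 185 rgb [203. 158. 107.] zmax 64.6 topc [457.8 315.7  60.4] 29 allc [458.1 317.6  54.1] bbox mid [459.  317.9  38.4]
[238. 247.] 138 rgb [74. 74. 77.] zmax 66.8 topc [409.6 204.7  62.8] 17 allc [409.4 203.4  34.5] bbox mid [409.7 205.   39.9]
[265. 255.] 135 rgb [ 32.  85. 190.] zmax 67.9 topc [380.6 108.7  64.2] 13 allc [382.4 108.6  35.3] bbox mid [383.1 108.2  42.2]
[208. 259.] 141 rgb [ 30.  82. 185.] zmax 66.7 topc [365.7 306.6  63.3
[... 915 characters left out ...]
.7] 23 allc [492.9 167.9  34. ] bbox mid [488.7 166.3  39.5]
[394. 259.] 346 rgb [228.  189.5 138. ] zmax 62.4 topc [458.5 320.8  57.9] 66 allc [461.9 321.1  49.3] bbox mid [460.4 320.3  37.3]
[323. 267.] 273 rgb [68. 69. 70.] zmax 67.9 topc [579.3 184.9  63.6] 10 allc [583.4 187.3  33.9] bbox mid [578.4 184.9  40. ]
[361. 263.] 177 rgb [234. 192. 100.] zmax 25.6 topc [505.4 256.3  21.6] 87 allc [506.5 256.3  19.3] bbox mid [504.3 255.5  19. ]
[356. 294.] 289 rgb [73. 75. 77.] zmax 65.7 topc [592.7 294.   61.7] 24 allc [597.7 296.4  34.2] bbox mid [592.9 294.7  38.9]
[420. 316.] 20 rgb [170. 114.  72.] zmax 70.6 topc [566.4 453.7  68.5] 8 allc [567.2 451.6  61.2] bbox mid [566.3 451.5  59.4]
```

```bash
python3 - <<'E'
from h import *
for n,(x0,y0,x1,y1) in(('top',(270,155,370,245)),('scene',(180,140,320,280))):
    im,d,P=load(n+'0'); C=cloud(P,d)
    cv2.imwrite(f'pics/s_{n}.png',cv2.resize(im[:,:,::-1][y0:y1,x0:x1],None,fx=4,fy=4,interpolation=cv2.INTER_NEAREST))
    h=C[...,2][y0:y1,x0:x1]; c=C[y0:y1,x0:x1]
    for lo,hi in((97,108),(80,90),(109,122),(164,185),(155,163),(7,16)):
        q=(h>lo)&(h<hi); p=c[q]
        if len(p)<4: continue
        print(n,lo,hi,len(p),'med',np.median(p,0).round(1),'rect',cv2.minAreaRect(p[:,:2].astype(np.float32)))
E
```

```text
top 97 108 230 med [579.5  -6.4 102.9] rect ((580.7483520507812, -53.195228576660156), (218.85638427734375, 202.59425354003906), 86.01634216308594)
top 80 90 1225 med [564.    2.8  85.6] rect ((576.4111938476562, 1.7495307922363281), (102.01856231689453, 185.9676513671875), 85.91358184814453)
top 109 122 46 med [667.9 -29.1 116.7] rect ((584.2212524414062, -17.835723876953125), (167.22238159179688, 198.37661743164062), 22.797800064086914)
top 164 185 136 med [ 547.5 -155.9  173.3] rect ((549.143310546875, -156.216796875), (39.32968521118164, 33.70668411254883), 85.94733428955078)
top 155 163 18 med [ 568.5 -156.5  159.5] rect ((552.3279418945312, -157.73422241210938), (39.07762145996094, 18.70137596130371), 0.05722436308860779)
top 7 16 2389 med [ 575.9 -111.9   12.3] rect ((583.5529174804688, -81.4072265625), (319.7301025390625, 351.4431457519531), 0.5828996300697327)
scene 97 108 552 med [571.1  -6.7 102. ] rect ((585.1033935546875, -2.4596405029296875), (270.38983154296875, 227.350830078125), 40.16299057006836)
scene 80 90 1788 med [5.628e+02 2.000e-01 8.490e+01] rect ((594.808349609375, 5.6666412353515625), (257.2342224121094, 221.9564208984375), 39.604801177978516)
scene 109 122 189 med [752.   -3.2 117.5] rect ((663.4288330078125, -48.06359100341797), (313.52581787109375, 52.141700744628906), 38.40557098388672)
scene 164 185 166 med [ 551.1 -153.5  172. ] rect ((549.53662109375, -153.8694610595703), (41.53807067871094, 33.377479553222656), 85.44139099121094)
scene 155 163 40 med [ 566.3 -152.8  159.8] rect ((558.9052124023438, -148.5821533203125), (25.913583755493164, 42.14989471435547), 41.82600021362305)
scene 7 16 3686 med [ 612.9 -104.5   11.6] rect ((535.90966796875, -118.63531494140625), (475.8534851074219, 403.26220703125), 37.893836975097656)
```

View pics/c_top.png

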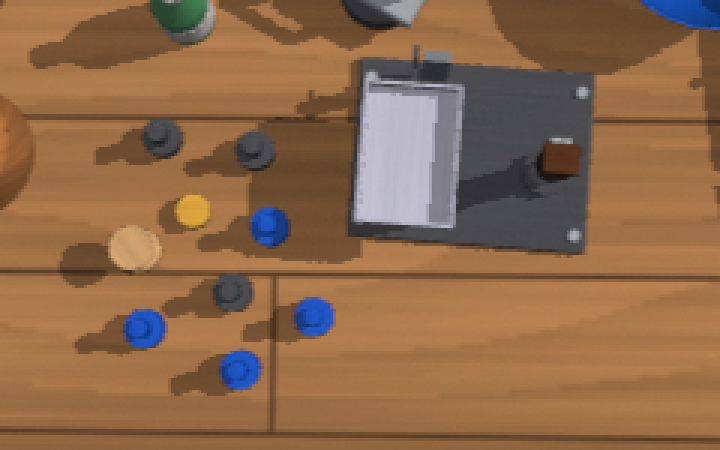

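View pics/s_scene.png

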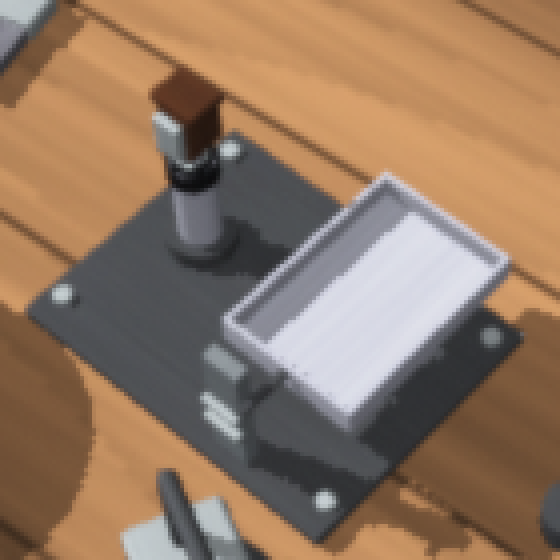

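The crop confirms the choice: the dark, non-blue weights at (593,292) and (577,184) mm. I'll go above the nearer one first.

```bash
cat >> h.py <<'E'
from scipy.spatial.transform import Rotation as Ro
def plan(p,yaw,n=None):
    "tool down, jaw (tool y) yaw: y axis=(-sin yaw,cos yaw)"
    s=robot.state(); R=np.array(s['tool_rot']); 
    a=np.deg2rad(yaw); y=np.array([-np.sin(a),np.cos(a),0]); z=np.array([0,0,-1.]); T=np.stack([np.cross(y,z),y,z],1)
    D=R.T@(np.array(p)-s['tool_pos'])/1000; r=np.rad2deg(Ro.from_matrix(R.T@T).as_rotvec())
    m=n or int(np.ceil(max(np.abs(D).max()/.045,np.abs(r).max()/8)))
    print('t',s['t'],'pos',s['tool_pos'].round(1),'w',s['width'],'F',s['contact_force'].round(1)); print('n',m,'D',D.round(4),'rot',r.round(2),'perrow',(D/m).round(4),(r/m).round(2))
E
python3 -c "
from h import *
plan([577,184,200],-4)"
```

```text
t 0.15 pos [152.6 605.8 244.7] w 85.42069733559237 F [-0.2 -0.1 -0.5]
n 12 D [-0.5146 -0.3053  0.0451] rot [ -0.06  -0.   -10.14] perrow [-0.0429 -0.0254  0.0038] [-0.   -0.   -0.84]
```

{"api": "move_arm", "payload": {
  "motion": [
    [0,-0.043,-0.0255,0,0,0,0],
    [0,-0.043,-0.0255,0,0,0,0],
    [0,-0.043,-0.0255,0,0,0,0],
    [0,-0.043,-0.0255,0,0,0,0],
    [0,-0.043,-0.0255,0,0,0,0],
    [0,-0.043,-0.0255,0,0,0,0],
    [0,-0.043,-0.0255,0,0,0,0],
    [0,-0.043,-0.0255,0,0,0,0],
    [0,-0.043,-0.0255,0.01,0,0,0],
    [0,-0.043,-0.0255,0.01,0,0,0],
    [0,-0.043,-0.0255,0.01,0,0,0],
    [0,-0.043,-0.0255,0.01,0,0,0],
    [0,0,0,0,0,0,-5],
    [0,0,0,0,0,0,-5],
    [0,0,0,0,0,0,0]
  ]
}}

```text
t: 1.65
tool_pos: [576.9, 179.1, 200.5]
tool_rot: [[-0.998, 0.065, -0.004], [0.065, 0.998, -0.006], [0.004, -0.006, -1.0]]
contact_force: [0.4, -0.7, -0.3]
width: 85.2
```

```bash
python3 -c "
from h import *
plan([577,184,200],-4)
im,d,P=grab('wrist','w1'); print(robot.state()['joint_pos'].round(2))
C=cloud(P,d); h=C[...,2]; m=((h>10)&(h<75)).astype(np.uint8); k,l,s,c=cv2.connectedComponentsWithStats(m)
for i in range(1,k):
  if s[i,4]>150:
    q=C[l==i]; t=q[q[:,2]>q[:,2].max()-6]; print(c[i].round(),s[i,4],np.median(im[l==i],0),q[:,2].max().round(1),((t.min(0)+t.max(0))/2).round(1),((q.min(0)+q.max(0))/2).round(1))
"
```

```text
t 1.65 pos [576.9 179.1 200.5] w 85.15076794059073 F [ 0.4 -0.7 -0.3]
n 1 D [0.0002 0.0049 0.0004] rot [-0.34 -0.23  0.29] perrow [0.0002 0.0049 0.0004] [-0.34 -0.23  0.29]
[-0.62  0.32  0.29  1.59 -0.09  1.25  1.2 ]
[193.   5.] 430 [ 36.   72.5 139. ] 29.1 [401.2 108.3  26.2] [400.6 109.9  19.6]
[297.  17.] 1644 [82. 84. 85.] 62.2 [417.3 204.3  59.2] [418.2 204.6  36.1]
[434.  52.] 3829 [220. 179. 127.] 58.2 [458.3 318.   55.2] [458.3 318.   34.1]
[259. 101.] 1800 [ 41.   80.  164.5] 62.2 [486.6 163.2  59.7] [486.7 163.2  42.7]
[351. 114.] 1312 [228. 182.  90.] 22.8 [504.5 253.8  19.8] [504.5 253.8  16.5]
[145. 169.] 8074 [58. 59. 60.] 19.1 [576.4 -13.8  16.1] [577.7 -15.9  14.5]
[545. 174.] 2753 [143.  97.  60.] 53.2 [588.3 451.8  50.2] [580.1 466.4  31.6]
[284. 188.] 1454 [81. 83. 83.] 63.4 [577.  182.4  60.5] [576.8 182.2  36.7]
[387. 195.] 1656 [80. 83. 83.] 62.0 [591.1 292.6  59.1] [590.7 292.   36.1]
[  6. 259.] 638 [87. 89. 90.] 14.4 [ 636.1 -164.5   12.5] [ 636.1 -164.5   12.5]
[349. 308.] 1298 [125. 124. 118.] 74.9 [726.7 249.4  71.9] [726.3 253.5  42.5]
[544. 340.] 2708 [145. 109.  72.] 69.7 [830.2 491.1  66.7] [785.6 498.5  39.8]
[204. 342.] 2036 [69. 72. 72.] 61.4 [769.7  75.   58.4] [761.5  73.7  35.8]
[108. 414.] 414 [88.  56.  35.5] 47.1 [871.  -64.8  44.1] [871.  -64.8  34.6]
```

View pics/w1.png

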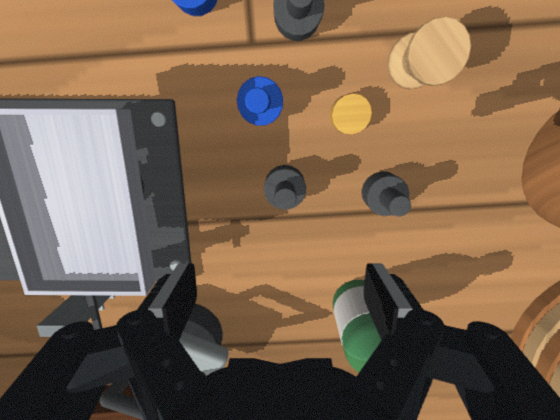

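The weight is at (285,188) in the wrist view, which puts it at (577,182.5) mm, and the space around it is clear. Descending.

{"api": "move_arm", "payload": {
  "motion": [
    [0.3,0,0.0035,0.03,0,0,0],
    [0.3,0,0,0.035,0,0,0],
    [0.3,0,0,0.035,0,0,0],
    [0.3,0,0,0.03,0,0,0],
    [0.3,0,0,0.02,0,0,0],
    [0.3,0,0,0.005,0,0,0],
    [0.3,0,0,0,0,0,0]
  ],
  "newtons": 40
}}

```text
t: 2.4
tool_pos: [575.4, 188.2, 42.5]
tool_rot: [[-0.997, 0.078, -0.001], [0.078, 0.997, -0.001], [0.001, -0.001, -1.0]]
contact_force: [-0.5, 0.2, -0.2]
width: 59.8
```

```bash
python3 -c "
from h import *
plan([577,182.5,45],-4)"
```

```text
t 2.4 pos [575.4 188.2  42.5] w 59.80381046878204 F [-0.5  0.2 -0.2]
n 1 D [-0.0021 -0.0056 -0.0025] rot [-0.08 -0.07 -0.48] perrow [-0.0021 -0.0056 -0.0025] [-0.08 -0.07 -0.48]
```

{"api": "move_arm", "payload": {
  "motion": [
    [0.3,-0.002,-0.0055,-0.003,0,0,0],
    [0.3,0,0,0,0,0,0],
    [1,0,0,0,0,0,0],
    [1,0,0,0,0,0,0],
    [1,0,0,0,0,0,0],
    [1,0,0,0,0,0,0],
    [1,0,0,0,0,0,0]
  ],
  "newtons": 40
}}

```text
t: 3.1
tool_pos: [579.5, 183.1, 50.8]
tool_rot: [[-0.997, 0.08, 0.005], [0.08, 0.997, 0.002], [-0.005, 0.002, -1.0]]
contact_force: [0.0, -0.4, -0.5]
width: 20.9
```

{"api": "move_arm", "payload": {
  "motion": [
    [1,0,0,-0.01,0,0,0],
    [1,0,0,-0.02,0,0,0],
    [1,0,0,-0.04,0,0,0],
    [1,0,0,-0.04,0,0,0],
    [1,0,0,-0.03,0,0,0],
    [1,0,0,0,0,0,0]
  ]
}}

```text
t: 3.7
tool_pos: [576.4, 182.3, 195.6]
tool_rot: [[-0.997, 0.08, -0.001], [0.08, 0.997, -0.001], [0.001, -0.001, -1.0]]
contact_force: [0.8, 0.0, -2.7]
width: 21.0
```

```bash
python3 -c "
from h import *
im,d,P=load('w1'); C=cloud(P,d)
s=robot.state(); print(s)
for f in('w1','top0'):
  im,d,P=load(f); C=cloud(P,d)
  m=(C[...,2]>78)&(C[...,2]<108)&(C[...,0]>470)&(C[...,0]<655)&(C[...,1]>-65)&(C[...,1]<70); p=C[m]; print(f,m.sum(),cv2.minAreaRect(p[:,:2].astype(np.float32)))
  f2=p[p[:,2]<92]; print('floor',f2.mean(0),cv2.minAreaRect(f2[:,:2].astype(np.float32)))
im,d,P=grab('wrist','w2')
"
```

```text
{'t': 3.7, 'joint_pos': array([-0.62200786,  0.32176962,  0.29640349,  1.59899913, -0.09734131,
        1.23712787,  1.1828903 ]), 'dq': array([-0.00038646,  0.01991888, -0.00745298,  0.05109177, -0.00122274,
       -0.02679702,  0.00121578]), 'joint_torque': array([ -0.46835102, -59.40177441,   4.36868101, -38.79195929,
         0.08762697,   1.20378636,  -0.09201122]), 'tool_pos': array([576.43393937, 182.32206868, 195.57176092]), 'tool_rot': array([[-0.99679843,  0.07994313, -0.00140826],
       [ 0.07994468,  0.99679872, -0.00107577],
       [ 0.00131775, -0.00118491, -0.99999843]]), 'contact_force': array([ 0.80850648,  0.04152342, -2.6835374 ]), 'torque': array([-0.0134936 , -0.08122659, -0.00416813]), 'width': 21.025416577959678}
w1 25691 ((569.217529296875, 1.8172264099121094), (112.07279205322266, 171.694580078125), 86.03909301757812)
floor [558.60795715  -1.34637208  85.76593942] ((563.6859130859375, 3.5585670471191406), (109.0124740600586, 160.59075927734375), 85.85899353027344)
top0 1572 ((568.9341430664062, 2.3186683654785156), (109.73841857910156, 172.36204528808594), 86.01634216308594)
floor [563.61414108   2.25398116  85.70797131] ((561.90087890625, 2.687541961669922), (102.78826904296875, 157.9487762451172), 86.63280487060547)
```

View pics/w2.png

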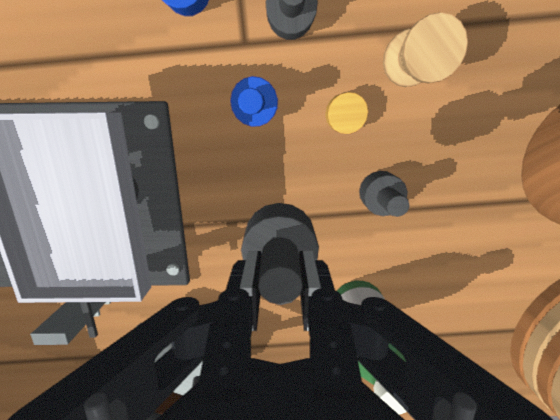

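The weight is held upright at (280,260) and the floor beneath it is clear. The tray centre is about (563.5, 2.5) mm, yaw −4°. Moving to the +x half of the tray, at (601, 0).

```bash
python3 -c "
from h import *
plan([601,0,195],-4)"
```

```text
t 3.75 pos [575.5 182.1 193.2] w 20.835124927737034 F [-0.   0.5 -4.1]
n 4 D [-0.0399 -0.1794 -0.0015] rot [-0.14 -0.22 -0.58] perrow [-0.01   -0.0449 -0.0004] [-0.04 -0.05 -0.15]
```

{"api": "move_arm", "payload": {
  "motion": [
    [1,-0.004,-0.018,-0.002,0,0,0],
    [1,-0.008,-0.036,0,0,0,0],
    [1,-0.009,-0.04,0,0,0,0],
    [1,-0.009,-0.04,0,0,0,0],
    [1,-0.006,-0.03,0,0,0,0],
    [1,-0.004,-0.015,0,0,0,0],
    [1,0,0,0,0,0,0],
    [1,0,0,0,0,0,0]
  ]
}}

```text
t: 4.55
tool_pos: [594.3, -4.6, 180.6]
tool_rot: [[-0.997, 0.076, -0.025], [0.076, 0.997, -0.006], [0.025, -0.008, -1.0]]
contact_force: [-0.1, 0.9, -3.1]
width: 20.6
```

```bash
python3 -c "
from h import *
plan([601,0,140],-4)"
```

```text
t 4.55 pos [594.3  -4.6 180.6] w 20.621754925820408 F [-0.1  0.9 -3.1]
n 1 D [-0.0074  0.0054  0.0404] rot [-0.44 -1.42 -0.36] perrow [-0.0074  0.0054  0.0404] [-0.44 -1.42 -0.36]
```

{"api": "move_arm", "payload": {
  "motion": [
    [1,-0.004,0.0025,0.0,0,-0.7,0],
    [1,-0.003,0.002,0.01,0,-0.7,0],
    [1,0,0,0.01,0,0,0],
    [1,0,0,0.01,0,0,0],
    [1,0,0,0.005,0,0,0]
  ]
}}

```text
t: 5.05
tool_pos: [601.2, 6.1, 141.8]
tool_rot: [[-0.998, 0.068, -0.001], [0.068, 0.998, -0.006], [0.001, -0.006, -1.0]]
contact_force: [0.1, 0.5, -3.5]
width: 20.3
```

```bash
python3 -c "
from h import *
plan([601,0,125],-4)"
```

```text
t 5.05 pos [601.2   6.1 141.8] w 20.345879714987184 F [ 0.1  0.5 -3.5]
n 1 D [-0.0002 -0.006   0.0168] rot [-0.33 -0.04  0.09] perrow [-0.0002 -0.006   0.0168] [-0.33 -0.04  0.09]
```

{"api": "move_arm", "payload": {
  "motion": [
    [1,0,-0.004,0.004,0,0,0],
    [1,0,-0.002,0.005,0,0,0],
    [1,0,0,0.005,0,0,0],
    [1,0,0,0.004,0,0,0],
    [1,0,0,0.003,0,0,0],
    [1,0,0,0.0,0,0,0]
  ]
}}

```text
t: 5.65
tool_pos: [600.8, 0.5, 119.5]
tool_rot: [[-0.998, 0.067, -0.001], [0.067, 0.998, -0.005], [0.001, -0.005, -1.0]]
contact_force: [-1.4, 0.5, -0.6]
width: 20.7
```

```bash
python3 -c "
from h import *
plan([601,0,117],-4)
im,d,P=grab('scene','s1'); cv2.imwrite('pics/s1c.png',cv2.resize(im[130:290,170:340,::-1],None,fx=3.5,fy=3.5))
"
```

```text
t 5.65 pos [6.008e+02 5.000e-01 1.195e+02] w 20.749811042046574 F [-1.4  0.5 -0.6]
n 1 D [-0.0002 -0.0004  0.0025] rot [-0.26 -0.05  0.14] perrow [-0.0002 -0.0004  0.0025] [-0.26 -0.05  0.14]
```

View pics/s1c.png

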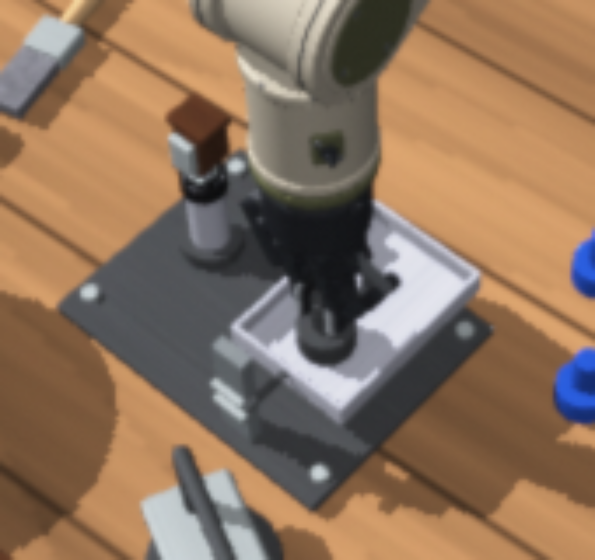

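Force −0.6 N means the weight is now carried by the tray. Its foot is at (327,345) in the crop, inside the tray. Releasing and going up.

{"api": "move_arm", "payload": {
  "motion": [
    [0.3,0,0,0.001,0,0,0],
    [0.3,0,0,0.001,0,0,0],
    [0.3,0,0,0,0,0,0],
    [0.3,0,0,-0.02,0,0,0],
    [0.3,0,0,-0.03,0,0,0],
    [0.3,0,0,-0.04,0,0,0],
    [0.3,0,0,-0.02,0,0,0],
    [0.3,0,0,0,0,0,0]
  ]
}}

```text
t: 6.5
tool_pos: [601.9, -0.4, 232.8]
tool_rot: [[-0.998, 0.069, 0.002], [0.069, 0.998, -0.006], [-0.003, -0.006, -1.0]]
contact_force: [0.2, -0.1, -0.3]
width: 59.6
```

```bash
python3 -c "
from h import *
plan([591,292.5,210],-4)
im,d,P=grab('wrist','w3')
"
```

```text
t 6.5 pos [ 6.019e+02 -4.000e-01  2.328e+02] w 59.63533495122743 F [ 0.2 -0.1 -0.3]
n 7 D [0.0311 0.2916 0.0209] rot [-0.34  0.15  0.06] perrow [0.0044 0.0417 0.003 ] [-0.05  0.02  0.01]
```

View pics/w3.png

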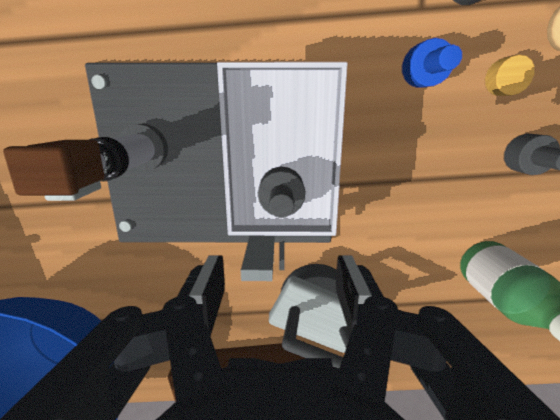

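The first weight stands upright in the tray, at (281,190). Next is the weight at (591,292).

{"api": "move_arm", "payload": {
  "motion": [
    [0.3,0.003,0.03,0,0,0,0],
    [0.3,0.004,0.045,0,0,0,0],
    [0.3,0.005,0.045,0,0,0,0],
    [0.3,0.005,0.045,0,0,0,0],
    [0.3,0.005,0.045,0.005,0,0,0],
    [0.3,0.005,0.045,0.005,0,0,0],
    [0.3,0.004,0.03,0.005,0,0,0],
    [0.3,0,0.01,0.005,0,0,0],
    [0.3,0,0,0,0,0,0]
  ]
}}

```text
t: 7.45
tool_pos: [587.7, 302.5, 195.0]
tool_rot: [[-0.997, 0.075, -0.011], [0.075, 0.997, -0.013], [0.01, -0.014, -1.0]]
contact_force: [0.1, -0.2, -0.3]
width: 59.9
```

```bash
python3 -c "
from h import *
plan([591,292.5,45],-4)
im,d,P=grab('wrist','w4')
C=cloud(P,d); h=C[...,2]; m=((h>10)&(h<75)).astype(np.uint8); k,l,s,c=cv2.connectedComponentsWithStats(m)
for i in range(1,k):
  if s[i,4]>150:
    q=C[l==i]; t=q[q[:,2]>q[:,2].max()-6]; 
    if abs(t[:,0].mean()-591)<40: print(c[i].round(),s[i,4],np.median(im[l==i],0),q[:,2].max().round(1),((t.min(0)+t.max(0))/2).round(1),((q.min(0)+q.max(0))/2).round(1))
"
```

```text
t 7.45 pos [587.7 302.5 195. ] w 59.902403353724566 F [ 0.1 -0.2 -0.3]
n 4 D [-0.0055 -0.0076  0.15  ] rot [-0.8  -0.56 -0.29] perrow [-0.0014 -0.0019  0.0375] [-0.2  -0.14 -0.07]
[ 41. 193.] 11199 [55. 57. 57.] 75.0 [583.5  56.   72. ] [583.3  27.   42.5]
[274. 194.] 1486 [79. 81. 82.] 62.2 [591.2 292.5  59.2] [590.9 292.4  36.1]
[  5. 260.] 388 [134. 135. 142.] 74.9 [620.2  24.6  71.9] [618.4  24.2  70.8]
```

View pics/w4.png

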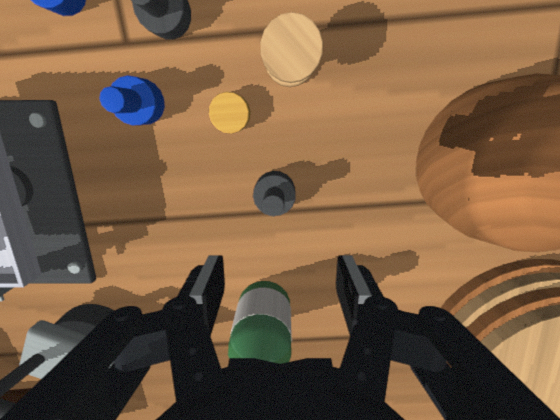

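The dark weight is at (274,194), so (591,292.5) mm. Correcting sideways, then descending.

{"api": "move_arm", "payload": {
  "motion": [
    [0.3,-0.004,-0.008,0.02,-0.4,-0.3,0],
    [0.3,-0.002,-0.003,0.03,-0.4,-0.3,0],
    [0.3,0,0,0.03,0,0,0],
    [0.3,0,0,0.02,0,0,0],
    [0.3,0,0,0.01,0,0,0],
    [0.3,0,0,0,0,0,0]
  ]
}}

```text
t: 8.1
tool_pos: [598.4, 274.3, 84.2]
tool_rot: [[-0.996, 0.091, 0.007], [0.091, 0.996, -0.004], [-0.007, -0.003, -1.0]]
contact_force: [0.4, 0.2, 0.0]
width: 60.2
```

```bash
python3 -c "
from h import *
plan([591,292.5,45],-4)"
```

```text
t 8.1 pos [598.4 274.3  84.2] w 60.16429959413393 F [0.4 0.2 0. ]
n 1 D [0.0093 0.0176 0.0391] rot [-0.18  0.4  -1.24] perrow [0.0093 0.0176 0.0391] [-0.18  0.4  -1.24]
```

It overshot sideways but is still above the weight. Correcting before going down.

{"api": "move_arm", "payload": {
  "motion": [
    [0.3,0.004,0.008,0,0,0,-0.6],
    [0.3,0.002,0.004,0,0,0,0],
    [0.3,0,0,0,0,0,0],
    [0.3,0,0,0,0,0,0]
  ]
}}

```text
t: 8.5
tool_pos: [595.2, 287.5, 88.4]
tool_rot: [[-0.997, 0.081, 0.011], [0.081, 0.997, -0.001], [-0.012, -0.0, -1.0]]
contact_force: [-0.6, -0.7, -0.9]
width: 60.0
```

```bash
python3 -c "
from h import *
plan([591,292.5,45],-4)"
```

```text
t 8.5 pos [595.2 287.5  88.4] w 59.999768825461466 F [-0.6 -0.7 -0.9]
n 1 D [0.0051 0.0047 0.0433] rot [-0.02  0.66 -0.66] perrow [0.0051 0.0047 0.0433] [-0.02  0.66 -0.66]
```

{"api": "move_arm", "payload": {
  "motion": [
    [0.3,0.004,0.003,0.005,0,0.4,0],
    [0.3,0,0.001,0.01,0,0,0],
    [0.3,0,0,0.01,0,0,0],
    [0.3,0,0,0.006,0,0,0],
    [0.3,0,0,0,0,0,0]
  ]
}}

```text
t: 9.0
tool_pos: [591.2, 292.6, 54.7]
tool_rot: [[-0.997, 0.081, 0.004], [0.081, 0.997, -0.0], [-0.004, -0.0, -1.0]]
contact_force: [-0.4, -0.1, -0.1]
width: 59.4
```

```bash
python3 -c "
from h import *
plan([591,292.5,46],-4)"
```

```text
t 9.0 pos [591.2 292.6  54.7] w 59.406841403298536 F [-0.4 -0.1 -0.1]
n 1 D [ 0.0002 -0.0001  0.0087] rot [-0.01  0.23 -0.63] perrow [ 0.0002 -0.0001  0.0087] [-0.01  0.23 -0.63]
```

{"api": "move_arm", "payload": {
  "motion": [
    [0.3,0,0,0.005,0,0,0],
    [0.3,0,0,0.002,0,0,0],
    [0.3,0,0,0,0,0,0],
    [1,0,0,0,0,0,0],
    [1,0,0,0,0,0,0],
    [1,0,0,0,0,0,0],
    [1,0,0,0,0,0,0]
  ]
}}

```text
t: 9.7
tool_pos: [591.6, 292.6, 47.3]
tool_rot: [[-0.997, 0.081, 0.005], [0.081, 0.997, -0.0], [-0.005, 0.0, -1.0]]
contact_force: [-0.2, -0.1, -1.7]
width: 20.6
```

{"api": "move_arm", "payload": {
  "motion": [
    [1,0,0,-0.01,0,0,0],
    [1,0,0,-0.02,0,0,0],
    [1,0,0,-0.04,0,0,0],
    [1,0,0,-0.04,0,0,0],
    [1,0,0,-0.04,0,0,0],
    [1,0,0,-0.01,0,0,0],
    [1,0,0,0,0,0,0]
  ]
}}

```text
t: 10.4
tool_pos: [588.4, 290.6, 212.3]
tool_rot: [[-0.997, 0.082, -0.002], [0.082, 0.997, -0.005], [0.002, -0.005, -1.0]]
contact_force: [-0.2, 1.0, -5.0]
width: 20.5
```

```bash
python3 -c "
from h import *
plan([526,5,205],-4)"
```

```text
t 10.4 pos [588.4 290.6 212.3] w 20.513810420608532 F [-0.2  1.  -5. ]
n 7 D [ 0.0388 -0.2897  0.0088] rot [-0.29 -0.11 -0.69] perrow [ 0.0055 -0.0414  0.0013] [-0.04 -0.02 -0.1 ]
```

{"api": "move_arm", "payload": {
  "motion": [
    [1,0.002,-0.018,0,0,0,-0.1],
    [1,0.005,-0.036,0,0,0,-0.1],
    [1,0.006,-0.045,0,0,0,-0.1],
    [1,0.006,-0.045,0,0,0,-0.1],
    [1,0.006,-0.045,0,0,0,-0.1],
    [1,0.006,-0.04,0,0,0,0],
    [1,0.005,-0.03,0,0,0,0],
    [1,0.002,-0.015,0,0,0,0],
    [1,0.001,-0.01,0,0,0,0],
    [1,0,0,0,0,0,0]
  ]
}}

```text
t: 11.4
tool_pos: [517.0, 0.5, 196.2]
tool_rot: [[-0.997, 0.069, -0.026], [0.069, 0.998, -0.011], [0.025, -0.013, -1.0]]
contact_force: [0.1, -0.3, -3.8]
width: 20.7
```

```bash
python3 -c "
from h import *
plan([526,5,140],-4)"
```

```text
t 11.4 pos [5.170e+02 5.000e-01 1.962e+02] w 20.71950748603329 F [ 0.1 -0.3 -3.8]
n 2 D [-0.0101  0.0058  0.0559] rot [-0.75 -1.43  0.05] perrow [-0.005   0.0029  0.028 ] [-0.37 -0.71  0.02]
```

{"api": "move_arm", "payload": {
  "motion": [
    [1,-0.005,0.002,0,-0.4,-0.7,0],
    [1,-0.003,0.001,0.005,-0.3,-0.5,0],
    [1,0,0,0.012,0,0,0],
    [1,0,0,0.012,0,0,0],
    [1,0,0,0.01,0,0,0],
    [1,0,0,0.004,0,0,0],
    [1,0,0,0,0,0,0]
  ]
}}

```text
t: 12.1
tool_pos: [525.7, 9.6, 146.6]
tool_rot: [[-0.998, 0.06, -0.005], [0.06, 0.998, 0.001], [0.006, 0.0, -1.0]]
contact_force: [2.0, 0.7, -3.9]
width: 20.7
```

```bash
python3 -c "
from h import *
plan([526,5,100],-4)"
```

```text
t 12.1 pos [525.7   9.6 146.6] w 20.66989908620909 F [ 2.   0.7 -3.9]
n 2 D [-0.0008 -0.0046  0.0466] rot [ 0.02 -0.32  0.54] perrow [-0.0004 -0.0023  0.0233] [ 0.01 -0.16  0.27]
```

{"api": "move_arm", "payload": {
  "motion": [
    [1,0,-0.003,0.008,0,0,0],
    [1,0,0,0.01,0,0,0],
    [1,0,0,0.01,0,0,0],
    [1,0,0,0.006,0,0,0],
    [1,0,0,0.004,0,0,0],
    [1,0,0,0,0,0,0]
  ]
}}

```text
t: 12.7
tool_pos: [526.1, 6.3, 106.0]
tool_rot: [[-0.998, 0.061, -0.004], [0.061, 0.998, 0.001], [0.004, 0.001, -1.0]]
contact_force: [0.4, 0.5, -2.1]
width: 20.7
```

```bash
python3 -c "
from h import *
plan([526,5,100],-4)"
```

```text
t 12.7 pos [526.1   6.3 106. ] w 20.6821793817205 F [ 0.4  0.5 -2.1]
n 1 D [-0.     -0.0013  0.006 ] rot [ 0.04 -0.21  0.52] perrow [-0.     -0.0013  0.006 ] [ 0.04 -0.21  0.52]
```

{"api": "move_arm", "payload": {
  "motion": [
    [1,0,0,0.004,0,0,0],
    [1,0,0,0.003,0,0,0],
    [1,0,0,0.001,0,0,0],
    [1,0,0,0,0,0,0]
  ]
}}

```text
t: 13.1
tool_pos: [526.3, 6.3, 98.3]
tool_rot: [[-0.998, 0.061, -0.003], [0.061, 0.998, 0.001], [0.003, 0.001, -1.0]]
contact_force: [-1.9, -0.2, -0.2]
width: 20.5
```

```bash
python3 -c "
from h import *
plan([526,5,100],-4)"
```

```text
t 13.1 pos [526.3   6.3  98.3] w 20.47519574314393 F [-1.9 -0.2 -0.2]
n 1 D [ 0.0003 -0.0013 -0.0017] rot [ 0.06 -0.18  0.51] perrow [ 0.0003 -0.0013 -0.0017] [ 0.06 -0.18  0.51]
```

Fully carried by the tray (−0.2 N), so releasing it.

{"api": "move_arm", "payload": {
  "motion": [
    [0.3,0,0,0,0,0,0],
    [0.3,0,0,0,0,0,0],
    [0.3,0,0,0,0,0,0],
    [0.3,0,0,-0.02,0,0,0],
    [0.3,0,0,-0.03,0,0,0],
    [0.3,0,0,-0.04,0,0,0],
    [0.3,0,0,-0.04,0,0,0],
    [0.3,0,0,-0.04,0,0,0],
    [0.3,0,0,-0.03,0,0,0],
    [0.3,0,0,0,0,0,0]
  ]
}}

```text
t: 14.1
tool_pos: [527.3, 5.7, 307.9]
tool_rot: [[-0.998, 0.061, 0.001], [0.061, 0.998, 0.002], [-0.001, 0.002, -1.0]]
contact_force: [-0.8, 0.7, 0.2]
width: 59.7
```

```bash
python3 -c "
from h import *
plan([550,-157,240],86)
plan([550,-157,240],-94)
print(robot.state()['joint_pos'].round(2))
im,d,P=grab('scene','s2'); cv2.imwrite('pics/s2c.png',cv2.resize(im[140:290,170:340,::-1],None,fx=4,fy=4,interpolation=cv2.INTER_CUBIC))
"
```

```text
t 14.1 pos [527.3   5.7 307.9] w 59.68747390052265 F [-0.8  0.7  0.2]
n 12 D [-0.0325 -0.1612  0.0676] rot [ 3.000e-02  1.200e-01 -8.952e+01] perrow [-0.0027 -0.0134  0.0056] [ 0.    0.01 -7.46]
t 14.1 pos [527.3   5.7 307.9] w 59.68747390052265 F [-0.8  0.7  0.2]
n 12 D [-0.0325 -0.1612  0.0676] rot [ 1.200e-01 -3.000e-02  9.048e+01] perrow [-0.0027 -0.0134  0.0056] [ 0.01 -0.    7.54]
[-0.47  0.08  0.4   1.64 -0.03  1.43  1.44]
```

View pics/s2c.png

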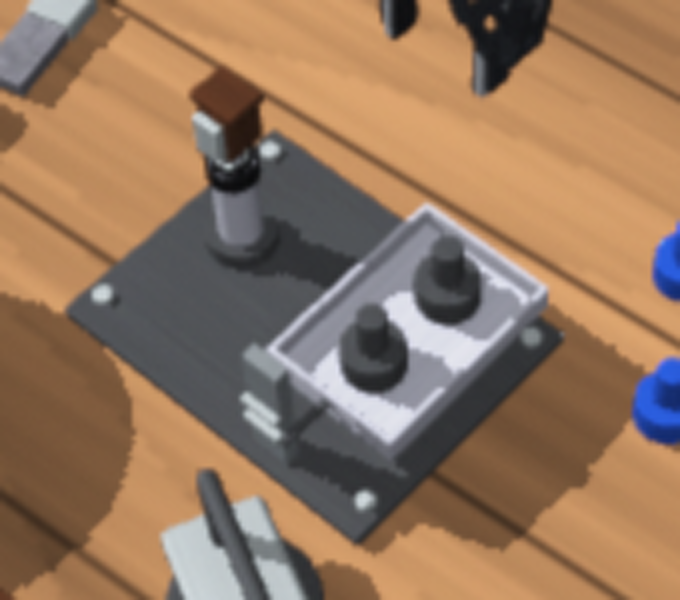

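Both weights stand upright in the tray, at (447,280) and (373,348) in the crop. Next I measure the sink and the grip position.

```bash
python3 -c "
from h import *
im,d,P=load('s2')
C=cloud(P,d); a=np.deg2rad(-4); c0=np.array([563.5,2.5])
L=(C[...,:2]-c0)@np.array([[np.cos(a),-np.sin(a)],[np.sin(a),np.cos(a)]])
z=C[...,2]
f=(abs(L[...,0])<70)&(abs(L[...,1])<45)&(z>30)&(z<100)
v=z[f]; hh,e=np.histogram(v,bins=np.arange(30,100,2)); print(list(zip(e[:-1],hh)))
pm=(L[...,0]>112)&(L[...,0]<130)&(L[...,1]<85)&(L[...,1]>20)&(z>15); print(pm.sum()); 
cr=im[230:255,225:262]; cv2.imwrite('pics/g.png',cv2.resize(cr[:,:,::-1],None,fx=20,fy=20,interpolation=cv2.INTER_NEAREST))
print(robot.state()['t'])
"
```

```text
[(np.int64(30), np.int64(0)), (np.int64(32), np.int64(0)), (np.int64(34), np.int64(0)), (np.int64(36), np.int64(0)), (np.int64(38), np.int64(0)), (np.int64(40), np.int64(1)), (np.int64(42), np.int64(12)), (np.int64(44), np.int64(50)), (np.int64(46), np.int64(148)), (np.int64(48), np.int64(233)), (np.int64(50), np.int64(253)), (np.int64(52), np.int64(124)), (np.int64(54), np.int64(44)), (np.int64(56), np.int64(20)), (np.int64(58), np.int64(14)), (np.int64(60), np.int64(22)), (np.int64(62), np.int64(17)), (np.int64(64), np.int64(9)), (np.int64(66), np.int64(7)), (np.int64(68), np.int64(14)), (np.int64(70), np.int64(32)), (np.int64(72), np.int64(49)), (np.int64(74), np.int64(87)), (np.int64(76), np.int64(80)), (np.int64(78), np.int64(34)), (np.int64(80), np.int64(14)), (np.int64(82), np.int64(3)), (np.int64(84), np.int64(7)), (np.int64(86), np.int64(9)), (np.int64(88), np.int64(6)), (np.int64(90), np.int64(3)), (np.int64(92), np.int64(9)), (np.int64(94), np.int64(7)), (np.int64(96), np.int64(7))]
3
14.15
```

View pics/g.png

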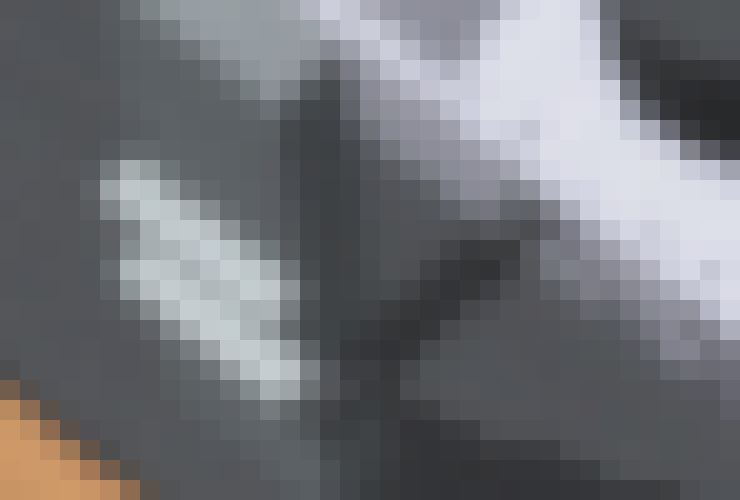

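{"api": "move_arm", "payload": {
  "motion": [
    [0.2,-0.006,-0.03,0,0,0,0],
    [0.2,-0.009,-0.045,0,0,0,0],
    [0.2,-0.009,-0.045,0,0,0,0],
    [0.2,-0.006,-0.03,0,0,0,0],
    [0.2,0,0,0,0,0,0],
    [0.2,0,0,0,0,0,-8],
    [0.2,0,0,0,0,0,-8],
    [0.2,0,0,0,0,0,-8],
    [0.2,0,0,0,0,0,-8],
    [0.2,0,0,0,0,0,-8],
    [0.2,0,0,0,0,0,-8],
    [0.2,0,0,0,0,0,-8],
    [0.2,0,0,0,0,0,-8],
    [0.2,0,0,0,0,0,-8],
    [0.2,0,0,0,0,0,-8],
    [0.2,0,0,0,0,0,-6],
    [0.2,0,0,0,0,0,0]
  ]
}}

```text
t: 15.85
tool_pos: [540.5, -142.4, 256.9]
tool_rot: [[-0.528, -0.843, -0.097], [-0.847, 0.532, -0.014], [0.064, 0.075, -0.995]]
contact_force: [-0.2, -0.5, -0.9]
width: 68.5
```

```bash
python3 -c "
from h import *
plan([549.5,-156,240],86)
im,d,P=grab('wrist','w5')
C=cloud(P,d); z=C[...,2]
m=(z>158)&(z<185)&(abs(C[...,0]-550)<50)&(abs(C[...,1]+156)<50); p=C[m]; print(m.sum(), np.median(p,0), cv2.minAreaRect(p[:,:2].astype(np.float32)))
"
```

```text
t 15.85 pos [ 540.5 -142.4  256.9] w 68.54090316743594 F [-0.2 -0.5 -0.9]
n 4 D [ 0.0057 -0.0161  0.0161] rot [  5.11  -2.52 -28.08] perrow [ 0.0014 -0.004   0.004 ] [ 1.28 -0.63 -7.02]
2268 [ 549.12764736 -158.42720041  172.85354715] ((552.4907836914062, -157.18698120117188), (40.23234939575195, 39.998504638671875), 86.00439453125)
```

View pics/w5.png

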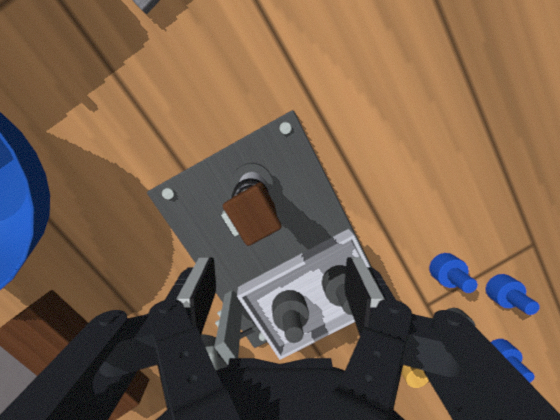

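The tray floor is now at about 50 mm, a sink of about 35 mm, which lies inside the 26–46 mm band. The grip cap is at (253,213) in the wrist view, with the button on its +x side. Finishing the turn and levelling the tool.

{"api": "move_arm", "payload": {
  "motion": [
    [0.2,0,0,0,2,-1,-7],
    [0.2,0,0,0,2,-1,-7],
    [0.2,0,0,0,1,-0.5,-7],
    [0.2,0,0,0,0,0,-5],
    [0.2,0,0,0,0,0,0],
    [0.2,0,0,0,0,0,0]
  ]
}}

```text
t: 16.5
tool_pos: [536.6, -138.9, 233.8]
tool_rot: [[-0.253, -0.963, -0.095], [-0.967, 0.256, -0.022], [0.045, 0.087, -0.995]]
contact_force: [0.2, -0.3, 0.0]
width: 68.6
```

```bash
python3 -c "
from h import *
plan([549.5,-157,240],86)"
```

```text
t 16.5 pos [ 536.6 -138.9  233.8] w 68.6457460786865 F [ 0.2 -0.3  0. ]
n 2 D [ 0.0146 -0.0165 -0.007 ] rot [  5.21  -2.13 -10.75] perrow [ 0.0073 -0.0083 -0.0035] [ 2.61 -1.06 -5.37]
```

{"api": "move_arm", "payload": {
  "motion": [
    [0.2,0.004,-0.005,-0.006,2.5,-1,-5],
    [0.2,0.004,-0.005,-0.004,2,-1,-4],
    [0.2,0.002,-0.002,-0.003,1,0,-1],
    [0.2,0,0,-0.002,0,0,0]
  ]
}}

```text
t: 16.9
tool_pos: [569.0, -116.0, 224.1]
tool_rot: [[-0.145, -0.989, -0.023], [-0.988, 0.146, -0.05], [0.053, 0.016, -0.998]]
contact_force: [-0.1, -0.1, 0.0]
width: 68.3
```

```bash
python3 -c "
from h import *
plan([549.5,-157,240],86)"
```

```text
t 16.9 pos [ 569.  -116.   224.1] w 68.26954147046591 F [-0.1 -0.1  0. ]
n 1 D [ 0.0442  0.0135 -0.0134] rot [ 1.02 -2.98 -4.38] perrow [ 0.0442  0.0135 -0.0134] [ 1.02 -2.98 -4.38]
```

{"api": "move_arm", "payload": {
  "motion": [
    [0.2,0.008,0.003,-0.004,0.3,-1,-1.5],
    [0.2,0.008,0.003,-0.004,0.3,-1,-1.5],
    [0.2,0.006,0.002,-0.003,0,-0.5,-1],
    [0.2,0.003,0,-0.002,0,0,0],
    [0.2,0,0,0,0,0,0]
  ]
}}

```text
t: 17.4
tool_pos: [573.3, -111.0, 221.3]
tool_rot: [[-0.131, -0.991, -0.024], [-0.991, 0.131, -0.04], [0.042, 0.018, -0.999]]
contact_force: [-0.1, -0.2, 0.0]
width: 68.5
```

```bash
python3 -c "
from h import *
plan([549.5,-157,240],86); print(robot.state()['dq'].round(2))"
```

```text
t 17.4 pos [ 573.3 -111.   221.3] w 68.4929902151697 F [-0.1 -0.2  0. ]
n 2 D [ 0.0495  0.0179 -0.0163] rot [ 1.12 -2.4  -3.53] perrow [ 0.0248  0.009  -0.0081] [ 0.56 -1.2  -1.77]
[-0.    0.01  0.    0.   -0.    0.    0.  ]
```

```bash
python3 -c "
from h import *
s=robot.state(); print(s['joint_pos'].round(3), s['joint_torque'].round(1))"
```

```text
[ 1.071  0.736 -1.468  1.546  0.76   1.558  2.603] [ -0.3 -53.8 -26.6 -29.6   0.2   0.3   0. ]
```

Joints 7 and 3 have reached the end of their ranges, so I turned the wrong way. Turning back to the other equivalent grasp.

{"api": "move_arm", "payload": {
  "motion": [
    [0.2,0,0,-0.01,0,0,7],
    [0.2,0,0,-0.01,0,0,8],
    [0.2,0,0,-0.01,0,0,8],
    [0.2,0,0,-0.01,0,0,8],
    [0.2,0,0,-0.01,0,0,8],
    [0.2,0,0,-0.005,0,0,8],
    [0.2,0,0,-0.005,0,0,8]
  ]
}}

```text
t: 18.1
tool_pos: [574.1, -110.5, 282.6]
tool_rot: [[-0.904, -0.426, -0.026], [-0.426, 0.904, -0.036], [0.039, -0.021, -0.999]]
contact_force: [-0.1, -0.1, -0.4]
width: 68.4
```

```bash
python3 -c "
from h import *
plan([549.5,-157,260],-94);print(robot.state()['joint_pos'].round(2))"
```

```text
t 18.1 pos [ 574.1 -110.5  282.6] w 68.36303229416033 F [-0.1 -0.1 -0.4]
n 15 D [ 0.0412 -0.0311  0.0249] rot [-3.0400e+00 -8.0000e-02  1.1921e+02] perrow [ 0.0027 -0.0021  0.0017] [-0.2  -0.01  7.95]
[ 1.02  0.56 -1.32  1.45  0.56  1.57  1.73]
```

{"api": "move_arm", "payload": {
  "motion": [
    [0.2,0,0,0,0,0,8],
    [0.2,0,0,0,0,0,8],
    [0.2,0,0,0,0,0,8],
    [0.2,0,0,0,0,0,8],
    [0.2,0,0,0,0,0,8],
    [0.2,0,0,0,0,0,8],
    [0.2,0,0,0,0,0,8]
  ]
}}

```text
t: 18.8
tool_pos: [574.0, -111.5, 284.1]
tool_rot: [[-0.835, 0.549, -0.024], [0.55, 0.835, -0.034], [0.002, -0.041, -0.999]]
contact_force: [0.2, 0.5, 1.0]
width: 68.0
```

```bash
python3 -c "
from h import *
plan([549.5,-157,260],-94);print(robot.state()['joint_pos'].round(2))"
```

```text
t 18.8 pos [ 574.  -111.5  284.1] w 68.01290672418216 F [0.2 0.5 1. ]
n 8 D [-0.0046 -0.0504  0.0262] rot [-2.2   1.17 60.65] perrow [-0.0006 -0.0063  0.0033] [-0.27  0.15  7.58]
[ 0.93  0.45 -1.12  1.46  0.43  1.52  0.8 ]
```

{"api": "move_arm", "payload": {
  "motion": [
    [0.2,0,0,0,-0.3,0,8],
    [0.2,0,0,0,-0.3,0,8],
    [0.2,0,0,0,-0.3,0,8],
    [0.2,0,0,0,-0.3,0.2,8],
    [0.2,0,0,0,-0.3,0.2,8],
    [0.2,0,0,0,-0.3,0.2,8],
    [0.2,0,0,0,-0.3,0.2,7],
    [0.2,0,0,0,0,0,2],
    [0.2,0,0,0,0,0,0]
  ]
}}

```text
t: 19.7
tool_pos: [573.4, -112.2, 284.5]
tool_rot: [[0.056, 0.998, 0.004], [0.998, -0.056, -0.001], [-0.0, 0.004, -1.0]]
contact_force: [0.8, -0.2, 0.6]
width: 68.3
```

```bash
python3 -c "
from h import *
plan([549.5,-157,240],-94);print(robot.state()['joint_pos'].round(2))"
```

```text
t 19.7 pos [ 573.4 -112.2  284.5] w 68.27082351775591 F [ 0.8 -0.2  0.6]
n 2 D [-0.0461 -0.0216  0.0444] rot [0.25 0.03 0.81] perrow [-0.023  -0.0108  0.0222] [0.12 0.01 0.4 ]
[ 0.86  0.36 -0.94  1.48  0.29  1.45 -0.14]
```

{"api": "move_arm", "payload": {
  "motion": [
    [0.2,-0.012,-0.006,0.01,0,0,0.4],
    [0.2,-0.016,-0.008,0.01,0,0,0.4],
    [0.2,-0.012,-0.005,0.01,0,0,0],
    [0.2,-0.005,-0.002,0.005,0,0,0],
    [0.2,0,0,0,0,0,0],
    [0.2,0,0,0,0,0,0]
  ]
}}

```text
t: 20.3
tool_pos: [547.1, -159.9, 245.4]
tool_rot: [[0.067, 0.998, 0.003], [0.998, -0.067, 0.0], [0.0, 0.003, -1.0]]
contact_force: [-1.3, 0.5, 0.1]
width: 68.6
```

```bash
python3 -c "
from h import *
plan([549.5,-157,148],-94);print(robot.state()['joint_pos'].round(2))
im,d,P=grab('wrist','w6')
C=cloud(P,d); z=C[...,2]
m=(z>164)&(z<185)&(abs(C[...,0]-550)<50)&(abs(C[...,1]+156)<50); p=C[m]; print(m.sum(), np.median(p,0), cv2.minAreaRect(p[:,:2].astype(np.float32)))
"
```

```text
t 20.3 pos [ 547.1 -159.9  245.4] w 68.60268685657636 F [-1.3  0.5  0.1]
n 3 D [0.003  0.0019 0.0975] rot [ 0.15 -0.03  0.16] perrow [0.001  0.0006 0.0325] [ 0.05 -0.01  0.05]
[ 0.96  0.34 -0.92  1.58  0.27  1.36 -0.06]
2241 [ 548.59087758 -154.66399856  173.08022537] ((548.5355224609375, -156.2965850830078), (39.381649017333984, 33.10321807861328), 86.0929946899414)
```

View pics/w6.png

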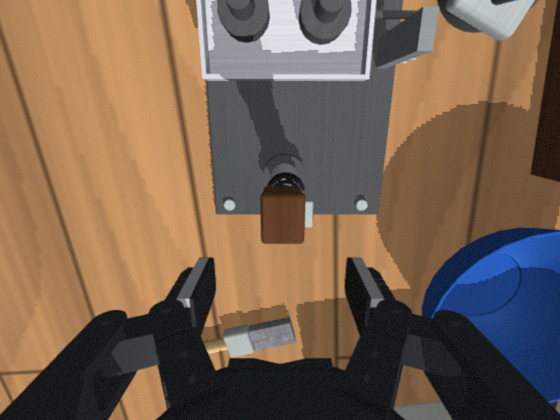

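The grip cap is centred between the jaws at (283,215), with the button at (309,213) on the +x finger side. Descending.

{"api": "move_arm", "payload": {
  "motion": [
    [0.2,0.002,0.001,0.015,0,0,0],
    [0.2,0.001,0.001,0.02,0,0,0],
    [0.2,0,0,0.015,0,0,0],
    [0.2,0,0,0.005,0,0,0],
    [0.2,0,0,0,0,0,0]
  ]
}}

```text
t: 20.85
tool_pos: [551.1, -153.7, 187.1]
tool_rot: [[0.062, 0.998, 0.005], [0.998, -0.062, 0.001], [0.001, 0.004, -1.0]]
contact_force: [1.0, 0.3, 0.6]
width: 68.1
```

```bash
python3 -c "
from h import *
plan([549.3,-156.5,138],-94)"
```

```text
t 20.85 pos [ 551.1 -153.7  187.1] w 68.0707124235612 F [1.  0.3 0.6]
n 2 D [-0.0029 -0.0018  0.049 ] rot [ 0.26 -0.08  0.43] perrow [-0.0015 -0.0009  0.0245] [ 0.13 -0.04  0.21]
```

{"api": "move_arm", "payload": {
  "motion": [
    [0.2,-0.002,-0.001,0.012,0,0,0.4],
    [0.2,0,0,0.012,0,0,0],
    [0.2,0,0,0.01,0,0,0],
    [0.2,0,0,0.005,0,0,0],
    [0.2,0,0,0,0,0,0]
  ]
}}

```text
t: 21.35
tool_pos: [550.4, -155.9, 145.3]
tool_rot: [[0.07, 0.998, 0.005], [0.998, -0.07, 0.001], [0.001, 0.005, -1.0]]
contact_force: [0.1, -0.2, -0.3]
width: 68.2
```

```bash
python3 -c "
from h import *
plan([549.3,-156.5,138],-94)"
```

```text
t 21.35 pos [ 550.4 -155.9  145.3] w 68.23346678470642 F [ 0.1 -0.2 -0.3]
n 1 D [-0.0007 -0.0011  0.0073] rot [ 0.31 -0.07 -0.02] perrow [-0.0007 -0.0011  0.0073] [ 0.31 -0.07 -0.02]
```

{"api": "move_arm", "payload": {
  "motion": [
    [0.2,0,-0.001,0.004,0,0,0],
    [0.2,0,0,0.002,0,0,0],
    [0.2,0,0,0,0,0,0],
    [1,0,0,0,0,0,0],
    [1,0,0,0,0,0,0],
    [1,0,0,0,0,0,0],
    [1,0,0,0,0,0,0]
  ],
  "newtons": 60
}}

```text
t: 22.05
tool_pos: [550.0, -155.8, 141.3]
tool_rot: [[0.07, 0.998, 0.007], [0.998, -0.07, -0.001], [-0.0, 0.007, -1.0]]
contact_force: [0.2, -0.0, -3.7]
width: 33.0
```

```bash
python3 -c "
from h import *
plan([549.3,-156.5,258],-94)
im,d,P=grab('scene','s3'); cv2.imwrite('pics/s3c.png',cv2.resize(im[110:290,160:340,::-1],None,fx=3.3,fy=3.3,interpolation=cv2.INTER_CUBIC))"
```

```text
t 22.05 pos [ 550.  -155.8  141.3] w 33.03559620321883 F [ 0.2 -0.  -3.7]
n 3 D [-0.0007  0.0002 -0.1167] rot [ 0.39  0.01 -0.01] perrow [-0.0002  0.0001 -0.0389] [ 0.13  0.   -0.  ]
```

View pics/s3c.png

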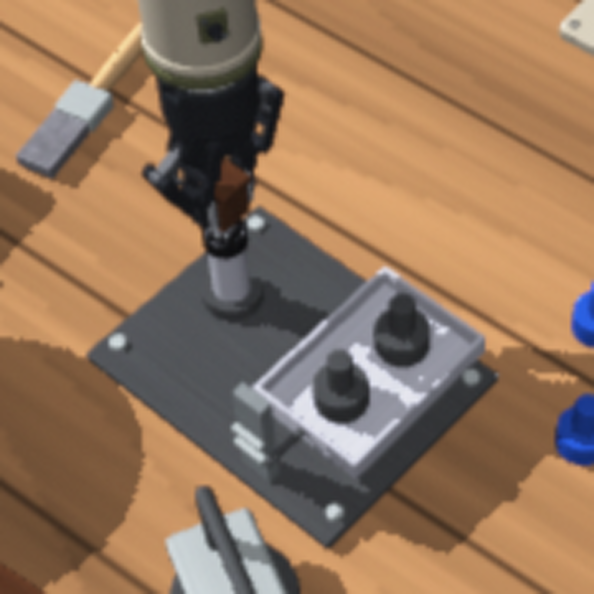

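The opening reads 33 mm (readings run about 1 mm low), so the button is in. Pulling up.

{"api": "move_arm", "payload": {
  "motion": [
    [1,0,0,-0.008,0,0,0],
    [1,0,0,-0.01,0,0,0],
    [1,0,0,-0.01,0,0,0],
    [1,0,0,-0.01,0,0,0],
    [1,0,0,-0.008,0,0,0]
  ]
}}

```text
t: 22.6
tool_pos: [550.0, -155.8, 190.1]
tool_rot: [[0.07, 0.998, 0.008], [0.998, -0.07, 0.0], [0.001, 0.008, -1.0]]
contact_force: [0.8, -1.3, -4.4]
width: 33.2
```

```bash
python3 -c "
from h import *
plan([549.8,-156,258],-94)"
```

```text
t 22.6 pos [ 550.  -155.8  190.1] w 33.20928337818373 F [ 0.8 -1.3 -4.4]
n 2 D [-0.0001  0.0004 -0.0679] rot [ 0.44 -0.04  0.  ] perrow [-0.0001  0.0002 -0.0339] [ 0.22 -0.02  0.  ]
```

{"api": "move_arm", "payload": {
  "motion": [
    [1,0,0,-0.006,0,0,0],
    [1,0,0,-0.008,0,0,0],
    [1,0,0,-0.01,0,0,0],
    [1,0,0,-0.01,0,0,0],
    [1,0,0,-0.01,0,0,0]
  ]
}}

```text
t: 23.1
tool_pos: [549.8, -155.8, 236.0]
tool_rot: [[0.069, 0.998, 0.009], [0.998, -0.069, 0.001], [0.002, 0.009, -1.0]]
contact_force: [5.9, -0.9, -11.5]
width: 33.1
```

```bash
python3 -c "
from h import *
plan([549.8,-156,258],-94)"
```

```text
t 23.1 pos [ 549.8 -155.8  236. ] w 33.05008878913137 F [  5.9  -0.9 -11.5]
n 1 D [-0.0002  0.0002 -0.022 ] rot [ 0.49 -0.1   0.02] perrow [-0.0002  0.0002 -0.022 ] [ 0.49 -0.1   0.02]
```

{"api": "move_arm", "payload": {
  "motion": [
    [1,0,0,-0.005,0,0,0],
    [1,0,0,-0.005,0,0,0],
    [1,0,0,-0.005,0,0,0]
  ]
}}

```text
t: 23.4
tool_pos: [549.8, -155.8, 251.2]
tool_rot: [[0.069, 0.998, 0.009], [0.998, -0.069, 0.002], [0.002, 0.009, -1.0]]
contact_force: [5.6, -0.2, -11.5]
width: 32.9
```

{"api": "move_arm", "payload": {
  "motion": [
    [1,0,0,-0.004,0,0,0],
    [1,0,0,-0.003,0,0,0]
  ]
}}

```text
t: 23.6
tool_pos: [549.8, -155.9, 257.9]
tool_rot: [[0.069, 0.998, 0.009], [0.998, -0.069, 0.002], [0.003, 0.009, -1.0]]
contact_force: [6.5, -1.0, -12.3]
width: 32.6
```

{"api": "move_arm", "payload": {
  "motion": [
    [1,0,0,-0.003,0,0,0],
    [1,0,0,-0.002,0,0,0]
  ]
}}

```text
t: 23.8
tool_pos: [549.7, -155.9, 261.9]
tool_rot: [[0.069, 0.998, 0.009], [0.998, -0.069, 0.003], [0.004, 0.008, -1.0]]
contact_force: [9.8, -0.7, -25.3]
width: 32.7
```

{"api": "move_arm", "payload": {
  "motion": [
    [1,0,0,-0.002,0,0,0],
    [1,0,0,-0.001,0,0,0]
  ]
}}

```text
t: 24.0
tool_pos: [549.7, -155.9, 261.6]
tool_rot: [[0.068, 0.998, 0.008], [0.998, -0.068, 0.005], [0.006, 0.007, -1.0]]
contact_force: [8.4, -0.6, -12.7]
width: 33.1
```

The force rose to 25 N at 262 mm, which is the second stop. Leaving a small upward preload and checking.

{"api": "move_arm", "payload": {
  "motion": [
    [1,0,0,-0.002,0,0,0],
    [1,0,0,-0.002,0,0,0],
    [1,0,0,-0.002,0,0,0]
  ]
}}

```text
t: 24.3
tool_pos: [549.7, -155.9, 261.9]
tool_rot: [[0.068, 0.998, 0.006], [0.998, -0.068, 0.009], [0.009, 0.006, -1.0]]
contact_force: [10.9, -1.0, -25.7]
width: 32.7
```

```bash
python3 -c "
from h import *
plan([549.8,-156,262],-94)
im,d,P=grab('scene','s4'); cv2.imwrite('pics/s4c.png',cv2.resize(im[90:290,150:340,::-1],None,fx=3,fy=3,interpolation=cv2.INTER_CUBIC))
C=cloud(P,d); a=np.deg2rad(-4); L=(C[...,:2]-[563.5,2.5])@np.array([[np.cos(a),-np.sin(a)],[np.sin(a),np.cos(a)]]); z=C[...,2]
f=z[(abs(L[...,0])<70)&(abs(L[...,1])<45)&(z>30)&(z<56)]; print('floor',np.median(f))
s=robot.state(); print(s['tool_pos'],s['contact_force'],s['width'])
"
```

```text
t 24.3 pos [ 549.7 -155.9  261.9] w 32.715016322440235 F [ 10.9  -1.  -25.7]
n 1 D [-0.0001  0.0001 -0.0001] rot [ 0.33 -0.52  0.12] perrow [-0.0001  0.0001 -0.0001] [ 0.33 -0.52  0.12]
floor 49.687047155796044
[ 549.68683485 -155.94324116  261.89526615] [ 11.08916725  -0.55350415 -25.65018354] 33.011077069463255
```

View pics/s4c.png

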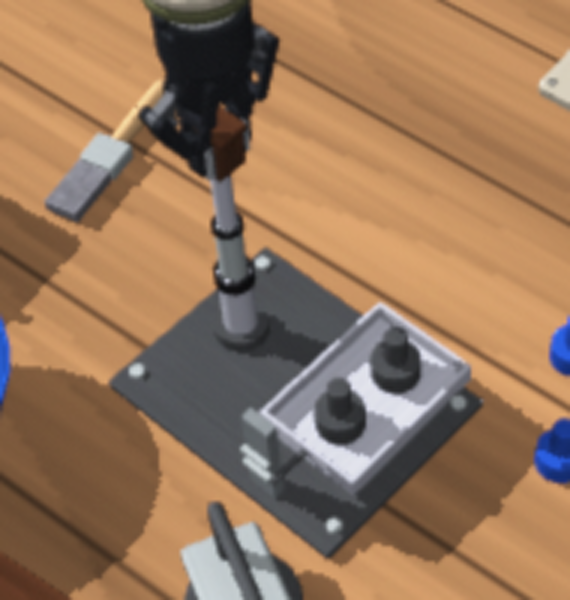

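The pole is out in both sections, with the grip held at (228,145). The weights stand in the tray at (395,360) and (338,410), and the tray floor is at 49.7 mm. The pose and force are steady, so I'm handing in.

```bash
python3 -c "
from plant import robot
print(robot.job_done())"
```

```text
the job is handed in; nothing more can be done
None
```

The job is handed in: two iron weights stand in the tray, and the arm is holding the grip with the pole pulled out to its second stop.

**What I did:** I put two of the dark weights in the tray and left the third weight, the blue look-alikes and the other things on the bench untouched. I then gripped the wooden grip along the stand's x axis with 60 N, which pressed the button in. The arm pulled the pole about 121 mm up to its second stop.

**Last checks:**
- **Tray:** the floor is at about 49.7 mm, which is about 35 mm of sink and inside the 26–46 mm band. I worked this out from the tray depth, because the pointer was too small to read against the bars in the pictures.
- **Grip:** the opening reads 33 mm. Readings run about 1 mm low, so this fits the 34 mm expected with the button fully in.
- **Pole:** both sections are visibly out. The arm presses against the stop with about 26 N upward, and I also measured about 11 N sideways on the grip.
- **Time:** 24.3 s of the 70 s allowed.

**What went wrong:** I first turned the wrist the wrong way for the grip and ran two joints to the ends of their ranges. Joint 7 read 2.603 against its 2.6 limit, and joint 3 read −1.468 against −1.47. I turned back and used the opposite grasp, but that 0.003 rad reading could count as passing the range.

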